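# Hang up the hairband, then hold out the marble tray

## Task

Someone has left a hairband over the handle of the little marble tray: take it off and hang it over the organiser's side rail, one leg on each side of the rail, and let go of it there. Then pick the tray up by its handle, carry it over the round cork mat without the marble ever leaving its pocket, and finish while holding it still and level there, about 10 cm above the table: do not put it down or let go. Leave the other things on the table, and the organiser's door, as they are.

Things in the scene. Friction and masses are not known exactly. Their poses are not given: they have to be found in the camera images.
- tray: wooden tray, loose, 0.22 to 0.45 kg: board 130 (x) x 160 (y) x 10 mm; handle bar along y, 16 mm wide (x), 14 mm high, 156 mm long, top 110 mm above the underside, on two posts (20 x 12 mm) centred at y = -70 and +70 mm, open below (86 mm). Origin: centre of the underside; z up. Centre of mass under the bar's middle: gripped off the middle, it sags
- grip (a point): middle of the tray's handle bar, at half its height (103 mm above the tray's underside); axes as the tray
- pocket (a point): where the marble's centre is when mid-pocket (tray frame: -36, 34, 22 mm). The pocket is a low ring on the board, inside radius 10 mm, rim 2.5 mm high: the marble has about 3 mm of play and rolls out if the tray tips some 35 degrees or is jerked
- marble_center (a point): centre of the glass marble, 24 mm in diameter, 19 g, loose in the pocket
- hairband: rigid white hairband, 45 g, at first astride the tray's handle: inverted U in its xz plane, band 4 mm thick, 18 mm wide (y), 108 mm wide overall (x), inside radius 50 mm, flat crown, legs to 85 mm below the crown's underside. On the crown a flat flower to grip: 12 mm thick (y), 34 mm across (x), 4 to 37 mm above the crown's underside. Origin: middle of the crown's underside; z up
- rail: round steel rail, 12 mm in diameter, sticking out level from the organiser's side, 130 mm above the table, fixed. Origin: on its axis, mid-length; y along it, x level across it, z up. The organiser's side wall is at y = +75 mm; the free end, with a 20 mm end disc, at y = -80 mm
- organiser: small cabinet-style wooden organiser, 150 (x) x 160 (y) x 165 mm high, swing door on its -x face. Origin: centre of its underside. The rail is on its -y side. Fixed
- organiser_door0 (a joint): the organiser's door angle in rad, 0 shut; leave shut
- mat: round cork mat, 120 mm in diameter, 4 mm thick, lying fixed on the table. Origin: centre of its underside
- popper: dice popper with a clear dome, 110 mm in diameter, 56 mm high; bystander. Origin: centre of its underside
- bowl: frosted glass bowl, 110 mm in diameter, 50 mm high; bystander. Origin: centre of its underside
- spoon: steel teaspoon, 128 mm long, lying flat; bystander. Origin: under its middle
- checker0: lowest of three stacked checkers, each 36 mm in diameter and 9 mm thick; bystander. Origin: centre of its underside
- checker1: middle checker of the stack
- checker2: top checker of the stack
Things that resemble listed ones, but are neither listed nor needed, are in the scene too. What is shaped like the tray but green is not meant.

How it is judged:
By the outcome, as a careful person would: the job done as asked, in the order asked, and still so for the second after the job is handed in, while the arm keeps its last pose, push and grip.
It also fails if it takes over 56 s, if anything falls off the work surface, if the arm or the gripper's body presses on something with over 40 N, if the wrist force passes 120 N, or if a joint passes its speed limit or range.

## Robot

A 7-joint arm with a two-finger parallel gripper is mounted at the origin on the work surface. World frame = base frame: x ahead of the robot, y to its left, z up, the work surface at z = 0. Lengths are in m, angles in rad, forces in N, time in s.
With the tool pointing down it reaches from about 0.35 to 0.9 m from the base axis. Payload 8.1 kg.
Tool frame: the origin (TCP) lies on the centre line of the jaws, within the pads' length; the fingertips stand 17 mm ahead of it and the grasp point (between the pads) lies 2 mm behind it; z points along the fingers, y is the direction in which the jaws open and shut (so a half turn about z gives the same grasp; the last joint's range is limited). The gripper opens to 92 mm and grips with 3 to 60 N. Pads are 19 mm wide; open, the fingers measure 130 mm over their backs; the gripper's body (75 mm by 190 mm) begins 47 mm behind the grasp point.
Start: joints at [1.103, 0.434, 0.025, 1.573, -0.012, 1.134, -0.075], TCP at [0.223, -0.584, 0.208] pointing down, gripper open.
Joint ranges: [-2.62, 2.62], [-0.44, 2.09], [-1.27, 1.32], [0.08, 2.57], [-1.32, 4.46], [0.12, 2], [-2.74, 2.74]. Speed limits (rad/s): [2.22, 2.22, 3.01, 3.01, 3.14, 3.14, 3.14].

## Interface

Orientations are given as a rotation vector (axis times angle).
In Python, from cell import arm, imaging, job gives the robot as it stands.
- The arm moves only by the tool jog_arm, never from a script. Its argument "moves" is a list of rows, each an object with "fingers": the closure, from -1 (fully open) to 1 (shut); "xyz": the shift along the tool's x, y, z in cm, a list of three; "angular": the turn, a rotation vector about the tool's x, y, z in rad, a list of three. In form: [{"fingers": fingers, "xyz": [dx, dy, dz], "angular": [ax, ay, az]}, ...]. A call has 1 to 12 rows; each row is the pose to reach, as a shift and turn from the pose commanded when the call began, along the tool's axes at that moment; what a row does not reach only later rows make up. A row lasts 1/8 s, in which the tool goes at most 62.5 mm and 10.7 degrees, less where a joint would pass 70% of its speed; a pose out of reach is approached as far as the arm can. A call with a gripper value outside its range is refused whole. The fingers move at their own pace and stop on an object; "grip_force" is the grip in N (left out, the last holds). Time passes only in rows, so rows that repeat a pose let the fingers close. It gives the time, the measured TCP pose, the force and the opening at its end, in the units of the state.
- arm.observe(): the state, without advancing time (a new reading comes with each control period).
- imaging.get_image(name): name is "scene" or "top" or "wrist"; returns the picture (420x560x3 uint8, red, green, blue); there is no depth.
- imaging.camera_params(name): a dict with "fx", "fy", "cx", "cy" (pixels), "rvec" (rotation vector, rad) and "tvec" (3), from world to camera coordinates, as OpenCV has them; the wrist camera has in their place "hand_eye" (4x4, takes a point from camera to tool coordinates, whose origin is the TCP and whose axes are the flange's). Camera axes: x right, y down, z forward; pixel columns grow to the right and rows downward; lengths in m; the calibration is good to about 2 mm. The wrist camera is an equidistant fisheye: a pixel r from the principal point sees the ray r / f radians off the axis. A picture is of the moment at which its call begins: read the wrist's pose just before it. camera_params takes no time and is no camera call.
- job.sign_off(): hands the job in, once; it reports no verdict.
The state is a dict: "clock": time; "joints": joint angles; "dq": joint speeds; "joint_efforts": joint torques, N m; "position": TCP position; "ee_rot": TCP orientation; "force": force on the tool from outside, world axes, zero at the start; "ft_torque": the same for the moment, N m; "width": opening from 0.0 (shut) to 1.0 (fully open).
Only numpy, scipy, OpenCV 4.12 (cv2) and the standard library are available. Lean on these libraries where they do the work, as an engineer would, in place of code of your own. Each camera call takes 0.05 s, during which the arm holds its last target. There are 200 camera calls.

## Working session

There is one attempt and no reset: what is moved stays moved. The work goes in short steps, Python scripts to look and compute and a tool call to move; the robot and the scene stay as the last step left them, time stands still between calls to the robot, and variables do not carry over. Pictures are saved under pics/ and viewed, about 8 in all and at most 12, crops included, and the job is handed in when it is done.

Besides the shell and the picture viewer there is one more tool, called after ">>>" by a JSON object that holds its "api" and its "payload", one argument or row to a line. jog_arm: Moves the arm, as the interface text tells. Its arguments: {"type":"object","properties":{"moves":{"type":"array"},"grip_force":{"type":"number"}},"required":["moves"]}

```bash
ls; mkdir -p pics; python3 - <<'E'
from cell import arm, imaging
import cv2,numpy as np
print(arm.observe())
a=imaging.get_image("scene");b=imaging.get_image("top")
cv2.imwrite("pics/scene0.png",a[:,:,::-1]);cv2.imwrite("pics/top0.png",b[:,:,::-1])
for n in("scene","top","wrist"):print(n,imaging.camera_params(n))
E
```

```text
pics
{'clock': 0.0, 'joints': array([ 1.10339551,  0.43522548,  0.02494632,  1.57414255, -0.01161504,
        1.13398192, -0.07512705]), 'dq': array([-0.0009646 , -0.00075352,  0.00055405, -0.00138167,  0.00170012,
        0.00028937,  0.0018695 ]), 'joint_efforts': array([ 1.96564863e-03, -6.67851591e+01,  9.85987298e-01, -3.14454424e+01,
       -6.05346495e-02,  4.29122290e-02,  1.21552316e-04]), 'position': array([ 0.22273759, -0.58335979,  0.20702555]), 'ee_rot': array([-3.08796642e+00, -5.69450010e-01,  6.45237694e-04]), 'force': array([ 0.26564653,  0.95694245, -0.06410826]), 'ft_torque': array([-0.01528504, -0.00046026, -0.00352543]), 'width': 1.0022790935282557}
scene {'fx': 406.3840108159659, 'fy': 406.3840108159659, 'cx': 279.37915249947855, 'cy': 202.8058460673892, 'rvec': array([ 1.08650144,  2.44573599, -0.97139046]), 'tvec': array([ 0.43669825, -0.18718366,  1.42252571])}
top {'fx': 398.5335512801506, 'fy': 398.5335512801506, 'cx': 284.9625036048357, 'cy': 205.83836311536, 'rvec': array([ 2.18572406, -2.18732295,  0.08326149]), 'tvec': array([-0.11488528,  0.53842704,  1.18957962])}
wrist {'fx': 325.19226210127806, 'fy': 325.19226210127806, 'cx': 281.83547215148366, 'cy': 211.7350209383176, 'hand_eye': array([[ 5.71779363e-04, -9.53925443e-01, -3.00043201e-01,
         8.28546717e-02],
       [ 9.99999430e-01,  8.15982343e-04, -6.88591777e-04,
         5.14898831e-04],
       [ 9.01695171e-04, -3.00042637e-01,  9.53925366e-01,
        -1.76367802e-01],
       [ 0.00000000e+00,  0.00000000e+00,  0.00000000e+00,
         1.00000000e+00]])}
```

View pics/scene0.png

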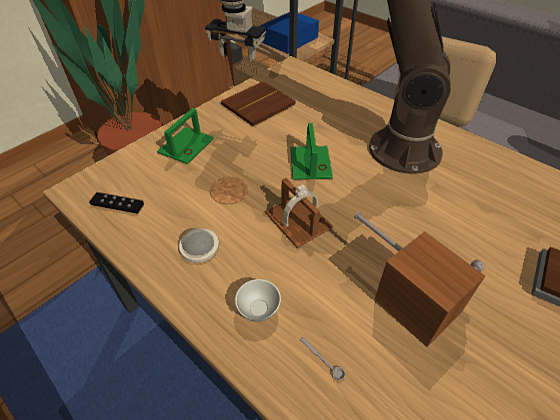

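View pics/top0.png

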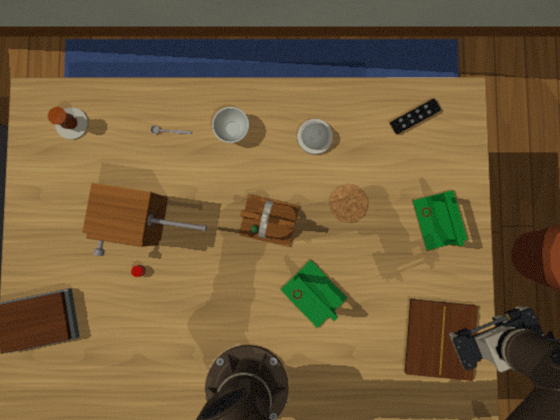

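The brown tray is at top (270,219) and scene (300,215), with the white hairband astride it. The two green look-alikes, at top (440,220) and (314,294), are not meant. The mat is at top (349,203), and the rail runs from top (150,221) to (206,229). I'll confirm in an enlarged crop.

```bash
cat > h.py <<'E'
import numpy as np,cv2
from scipy.spatial.transform import Rotation as R
from cell import arm,imaging
def ray(n,uv,st=None):
    p=imaging.camera_params(n);u=(uv[0]-p['cx'])/p['fx'];v=(uv[1]-p['cy'])/p['fy']
    if n=='wrist':
        r=np.hypot(u,v);d=np.array([u/r*np.sin(r),v/r*np.sin(r),np.cos(r)]) if r>0 else np.array([0,0,1.])
        T=p['hand_eye'];Q=R.from_rotvec(st['ee_rot']).as_matrix()
        return Q@T[:3,3]+st['position'],Q@T[:3,:3]@d
    M=cv2.Rodrigues(p['rvec'])[0];d=np.array([u,v,1.])
    return -M.T@p['tvec'],M.T@d/np.linalg.norm(d)
def plane(n,uv,z,st=None):
    o,d=ray(n,uv,st);return o+d*(z-o[2])/d[2]
def tri(*rays):
    A=sum(np.eye(3)-np.outer(d,d) for o,d in rays);b=sum((np.eye(3)-np.outer(d,d))@o for o,d in rays)
    x=np.linalg.solve(A,b);return x,[np.linalg.norm(np.cross(x-o,d)) for o,d in rays]
def proj(n,X,st=None):
    p=imaging.camera_params(n)
    if n=='wrist':
        T=p['hand_eye'];Q=R.from_rotvec(st['ee_rot']).as_matrix()
        c=T[:3,:3].T@(Q.T@(np.array(X)-st['position'])-T[:3,3]);r=np.hypot(c[0],c[1]);a=np.arctan2(r,c[2])
        return p['cx']+p['fx']*a*c[0]/r,p['cy']+p['fy']*a*c[1]/r
    c=cv2.Rodrigues(p['rvec'])[0]@np.array(X)+p['tvec'];return p['cx']+p['fx']*c[0]/c[2],p['cy']+p['fy']*c[1]/c[2]
E
python3 - <<'E'
import cv2,numpy as np
a=cv2.imread("pics/scene0.png");b=cv2.imread("pics/top0.png")
A=cv2.resize(a[170:260,250:350],(500,450),interpolation=3)
A2=cv2.resize(b[180:260,230:310],(300,300),interpolation=3)
B=cv2.resize(b[180:255,225:305],None,fx=5,fy=5,interpolation=3)
o=np.zeros((450,800,3),np.uint8);B=cv2.resize(b[185:255,235:305],None,fx=5,fy=5,interpolation=3)
A=cv2.resize(a[170:260,260:350],(450,450),interpolation=3)
o[:,:450]=A;o[:350,450:]=B;cv2.imwrite("pics/crop.png",o)
from h import *
print(plane('top',(270,219),0),plane('top',(349,203),0),plane('scene',(229,190),0),plane('top',(150,221),.13),plane('top',(206,229),.13))
E
```

```text
[ 0.49920245 -0.06929768  0.        ] [ 0.54843426 -0.31306637  0.        ] [ 0.54745789 -0.30879374  0.        ] [0.48884793 0.2557351  0.13      ] [0.46679311 0.10181153 0.13      ]
```

View pics/crop.png

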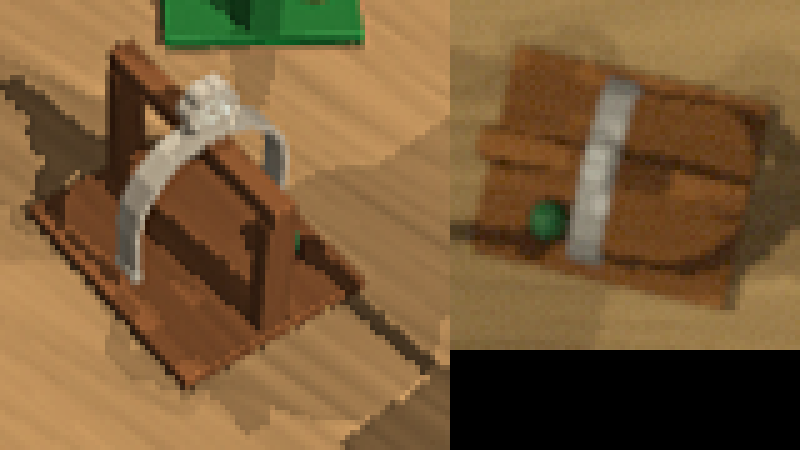

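```bash
cat >> h.py <<'E'
def go(X,ydeg=None):
    "shift in tool axes (cm), turn for vertical tool with tool y at heading ydeg (mod 180)"
    s=arm.observe();Q=R.from_rotvec(s['ee_rot']).as_matrix()
    out=[np.round(Q.T@(np.array(X)-s['position'])*100,2)]
    if ydeg is not None:
        c=[]
        for k in(0,180):
            y=np.deg2rad(ydeg+k);Y=np.array([np.cos(y),np.sin(y),0]);Z=np.array([0,0,-1.])
            c.append(R.from_matrix(Q.T@np.c_[np.cross(Y,Z),Y,Z]).as_rotvec())
        out.append(np.round(sorted(c,key=np.linalg.norm),4))
    print(*out,s['joints'].round(2),s['clock'])
E
python3 -c "
from h import *
go([.45,-.14,.33],-97.5)"
```

```text
[ 37.05 -33.34 -12.24] [[-1.3000e-03  5.0000e-04  4.9570e-01]
 [-6.0000e-04 -1.8000e-03 -2.6459e+00]] [ 1.1   0.44  0.02  1.57 -0.01  1.13 -0.08] 0.1
```

>>> {"api": "jog_arm", "payload": {
  "moves": [
    {"fingers":-1,"xyz":[3,-3,-5],"angular":[0,0,0.05]},
    {"fingers":-1,"xyz":[7,-6.5,-9],"angular":[0,0,0.1]},
    {"fingers":-1,"xyz":[11,-10,-12.2],"angular":[0,0,0.15]},
    {"fingers":-1,"xyz":[15,-13.5,-12.2],"angular":[0,0,0.2]},
    {"fingers":-1,"xyz":[19,-17,-12.2],"angular":[0,0,0.25]},
    {"fingers":-1,"xyz":[23,-20.5,-12.2],"angular":[0,0,0.3]},
    {"fingers":-1,"xyz":[27,-24,-12.2],"angular":[0,0,0.36]},
    {"fingers":-1,"xyz":[31,-28,-12.2],"angular":[0,0,0.42]},
    {"fingers":-1,"xyz":[35,-31.5,-12.2],"angular":[0,0,0.48]},
    {"fingers":-1,"xyz":[37,-33.3,-12.2],"angular":[0,0,0.496]},
    {"fingers":-1,"xyz":[37,-33.3,-12.2],"angular":[0,0,0.496]},
    {"fingers":-1,"xyz":[37,-33.3,-12.2],"angular":[0,0,0.496]}
  ]
}}

```text
clock: 1.6
position: [0.4494, -0.1417, 0.3296]
ee_rot: [3.134, -0.207, -0.001]
force: [0.1, -0.3, 0.0]
width: 1.001
```

```bash
cat > snap.py <<'E'
import sys,pickle
from h import *
n=sys.argv[1];s=arm.observe();im=imaging.get_image("wrist")
cv2.imwrite(f"pics/{n}.png",im[:,:,::-1]);pickle.dump({k:s[k] for k in('position','ee_rot')},open(n+'.pkl','wb'))
print(s['position'].round(4),s['ee_rot'].round(4),abs(s['dq']).max())
E
python3 snap.py w1; python3 -c "
from h import *
go([.50,-.05,.33],-97.5)"
```

```text
[ 0.4494 -0.1417  0.3296] [ 3.1344e+00 -2.0680e-01 -1.2000e-03] 0.013650341277657798
[ 3.81 -9.79 -0.04] [[ 4.0000e-04  5.0000e-04 -1.9000e-03]
 [ 9.0000e-04 -7.0000e-04  3.1397e+00]] [ 0.42  0.11 -0.25  1.71  0.03  1.32 -1.54] 1.65
```

View pics/w1.png

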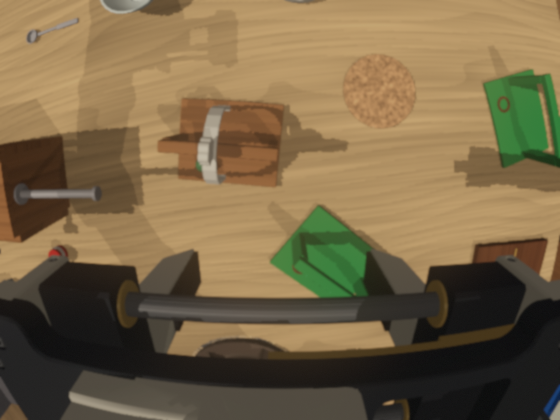

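The hairband is at (212,145) with its flower at (206,152), the rail runs (20,195)–(100,193), and the mat is at (380,90). Next is a second viewpoint for the baseline.

>>> {"api": "jog_arm", "payload": {
  "moves": [
    {"fingers":-1,"xyz":[-1,-5,0],"angular":[0,0,0]},
    {"fingers":-1,"xyz":[-2,-10,0],"angular":[0,0,0]},
    {"fingers":-1,"xyz":[-3,-15,0],"angular":[0,0,0]},
    {"fingers":-1,"xyz":[-3,-18,0],"angular":[0,0,0]},
    {"fingers":-1,"xyz":[-3,-18,0],"angular":[0,0,0]},
    {"fingers":-1,"xyz":[-3,-18,0],"angular":[0,0,0]}
  ]
}}

```text
clock: 2.4
position: [0.4437, 0.0398, 0.3297]
ee_rot: [3.134, -0.209, -0.0]
force: [0.1, -0.8, 0.3]
width: 0.998
```

```bash
python3 snap.py w2; python3 - <<'E'
from h import *
b=cv2.imread("pics/w2.png");
cv2.imwrite("pics/w2c.png",cv2.resize(b[40:260,90:380],None,fx=2.7,fy=2.7,interpolation=3))
E
```

```text
[0.4437 0.0398 0.3297] [ 3.1339e+00 -2.0930e-01 -4.0000e-04] 0.007171803139147201
```

View pics/w2c.png

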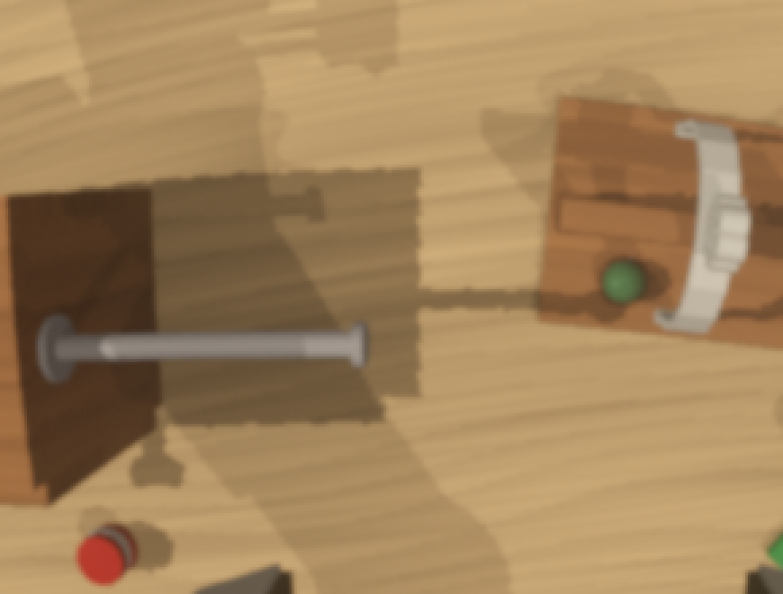

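```bash
python3 - <<'E'
from h import *
b=cv2.imread("pics/w1.png");c=cv2.imread("pics/w2.png")
o=np.zeros((520,800,3),np.uint8)
o[:,:]=0
A=cv2.resize(b[85:195,150:290],None,fx=4,fy=4,interpolation=3);o[:440,:560]=A
B=cv2.resize(c[80:180,330:390],None,fx=4,fy=4,interpolation=3);o[:400,560:800]=B
cv2.imwrite("pics/c2.png",o)
for n in('w1','w2'):
    h=cv2.cvtColor(cv2.imread(f"pics/{n}.png"),cv2.COLOR_BGR2HSV)
    m=((h[:,:,1]<60)&(h[:,:,2]>110)).astype(np.uint8)
    k,l,s,ct=cv2.connectedComponentsWithStats(m)
    print(n,[(s[i].tolist(),ct[i].round(1).tolist()) for i in range(1,k) if s[i,4]>60])
    g=((h[:,:,0]>40)&(h[:,:,0]<80)&(h[:,:,1]>80)).astype(np.uint8)
    k,l,s,ct=cv2.connectedComponentsWithStats(g)
    print([(s[i].tolist(),ct[i].round(1).tolist()) for i in range(1,k) if s[i,4]>20])
E
```

```text
w1 [([100, 0, 50, 14, 443], [124.8, 5.3]), ([29, 19, 49, 24, 217], [50.6, 29.1]), ([198, 107, 27, 76, 1107], [209.6, 145.6]), ([30, 189, 65, 11, 419], [61.8, 193.8]), ([69, 392, 116, 28, 1050], [122.0, 407.9]), ([550, 402, 10, 18, 111], [555.7, 413.0])]
[([484, 70, 76, 97, 5026], [523.9, 117.8]), ([500, 99, 8, 11, 66], [503.3, 103.9]), ([271, 206, 101, 93, 5750], [325.5, 257.5])]
w2 [([0, 16, 22, 48, 639], [10.9, 38.1]), ([333, 85, 35, 78, 1241], [353.6, 124.3]), ([112, 160, 113, 16, 925], [176.2, 167.6]), ([48, 226, 11, 21, 138], [52.9, 237.8]), ([147, 309, 133, 8, 284], [209.9, 313.2]), ([69, 392, 129, 28, 1168], [126.4, 408.1]), ([549, 411, 11, 9, 65], [555.1, 416.1])]
[([551, 82, 9, 47, 211], [556.6, 98.1]), ([314, 138, 12, 13, 117], [319.6, 144.3]), ([375, 190, 98, 94, 4472], [425.4, 236.6]), ([398, 244, 10, 10, 79], [402.5, 248.6])]
```

View pics/c2.png

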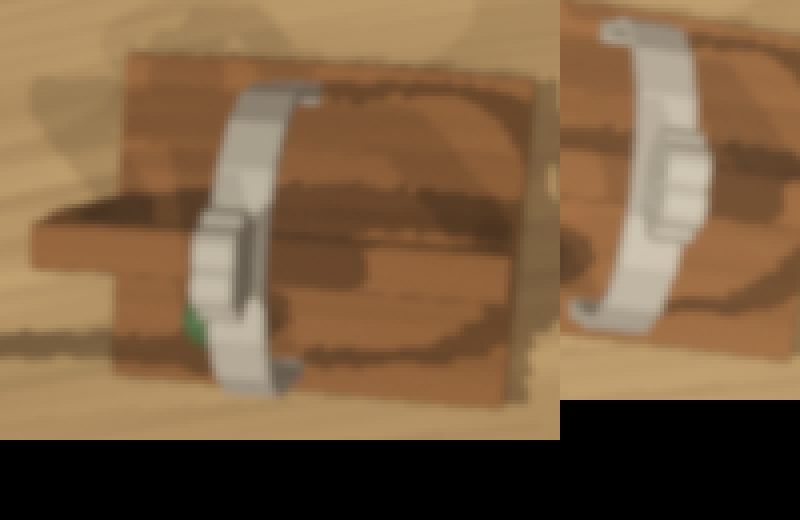

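```bash
cat > m.py <<'E'
from h import *
import pickle
S={n:pickle.load(open(n+'.pkl','rb')) for n in('w1','w2')}
W=lambda n,uv:ray('wrist',uv,S[n])
def T(name,a,b):
    x,e=tri(W('w1',a),W('w2',b));print(name,x.round(4),np.round(e,4));return x
f=T('flower',(203.8,151.3),(362,127.5))
bl=T('bar left',(158,146.5),(297,120.7))
br=plane('wrist',(278.2,155.8),.11,S['w1']);print('bar right',br, 'left',plane('wrist',(158,146.5),.11,S['w1']))
d=bl-br;print('len',np.linalg.norm(d[:2]),'heading',np.degrees(np.arctan2(-d[1],-d[0])))
T('leg+x low',(150+318/4,85+95/4),(330+42/4,80+32/4))
T('leg-x low',(150+298/4,85+372/4),(330+12/4,80+305/4))
e=T('rail end',(98,193.5),(223.3,167.8));w=T('rail base',(20,194.5),(111,168.5))
d=e-w;print('len',np.linalg.norm(d),np.degrees(np.arctan2(d[1],d[0])))
print('marble',plane('wrist',(319.6,144.3),.022,S['w2']))
# board corners
for n,c in(('w1',[(128,52),(535,75),(505,405),(113,375)]),):
    P=np.array([plane('wrist',(150+u/4,85+v/4),.010,S[n]) for u,v in c]);print(P.round(4),P.mean(0).round(4))
    print(np.degrees(np.arctan2(*(P[1]-P[0])[[1,0]])),np.degrees(np.arctan2(*(P[2]-P[3])[[1,0]])))
b=imaging.get_image;
E
python3 m.py
```

```text
flower [ 0.5002 -0.0584  0.1427] [0.001 0.001]
bar left [0.5141 0.0122 0.1034] [0.0006 0.0006]
bar right [ 0.47946636 -0.14070907  0.11      ] left [0.51497541 0.00951602 0.11      ]
len 0.15677230977845932 heading -102.74783207107573
leg+x low [ 0.5523 -0.0694 -0.0204] [0.0026 0.0026]
leg-x low [ 0.4422 -0.0441 -0.0156] [0.0034 0.0034]
rail end [0.4707 0.1074 0.1244] [0.0001 0.0001]
rail base [0.4954 0.2509 0.1371] [0.0006 0.0006]
len 0.14615260811726036 -99.77872527393774
marble [ 0.47176865 -0.0202934   0.022     ]
[[ 0.5789 -0.0029  0.01  ]
 [ 0.5442 -0.1565  0.01  ]
 [ 0.4191 -0.1283  0.01  ]
 [ 0.4534  0.0264  0.01  ]] [ 0.4989 -0.0653  0.01  ]
-102.73332733171958 -102.5120751192588
```

```bash
cat > rail.py <<'E'
from h import *
import pickle
S={n:pickle.load(open(n+'.pkl','rb')) for n in('w1','w2')}
L={}
for n,(x0,x1,y0,y1) in {'w1':(36,90,185,203),'w2':(128,216,158,178)}.items():
    h=cv2.cvtColor(cv2.imread(f"pics/{n}.png"),cv2.COLOR_BGR2HSV)
    m=(h[:,:,1]<60)&(h[:,:,2]>90)
    pts=[(u,y0+np.nonzero(m[y0:y1,u])[0].mean()) for u in range(x0,x1) if m[y0:y1,u].sum()>2]
    print(n,[round(y0+0.,1)],pts[0],pts[-1],[int(m[y0:y1,u].sum()) for u in range(x0,x1,10)])
    for z in(.125,.13,.135):
        P=np.array([plane('wrist',p,z,S[n]) for p in pts]);vx,vy,px,py=cv2.fitLine(P[:,:2].astype(np.float32),2,0,.01,.01).ravel()
        print(z,'heading',np.degrees(np.arctan2(vy,vx)),'x at y=.17:',px+vx/vy*(.17-py))
print('disc z=.13',plane('wrist',(98,193.5),.13,S['w1']),plane('wrist',(223.3,167.8),.13,S['w2']))
h=cv2.cvtColor(cv2.imread("pics/w1.png"),cv2.COLOR_BGR2HSV)
# mat: ellipse from w1 + top image
print('mat w1',plane('wrist',(379.5,90.5),.004,S['w1']),'top',plane('top',(349,203.5),.004))
go([.4995,-.0583,.20],-102.7);go([.4995,-.0583,.135],-102.7)
E
python3 rail.py
```

```text
w1 [185.0] (36, np.float64(193.5)) (89, np.float64(193.5)) [8, 8, 8, 8, 8, 8]
0.125 heading 81.12957 x at y=.17: 0.48039636
0.13 heading 81.12954 x at y=.17: 0.48173147
0.135 heading 81.12958 x at y=.17: 0.48306665
w2 [158.0] (128, np.float64(168.0)) (215, np.float64(167.0)) [9, 9, 9, 10, 9, 9, 9, 9, 9]
0.125 heading 81.436874 x at y=.17: 0.48135614
0.13 heading 81.43685 x at y=.17: 0.4822207
0.135 heading 81.43686 x at y=.17: 0.48308524
disc z=.13 [0.47145756 0.1036221  0.13      ] [0.47158803 0.10628218 0.13      ]
mat w1 [ 0.55083859 -0.3077255   0.004     ] top [ 0.54657345 -0.31238608  0.004     ]
[ 6.84  8.96 12.97] [[ 7.0000e-04  2.0000e-04  8.7700e-02]
 [-3.0000e-04  1.1000e-03 -3.0539e+00]] [ 0.18  0.08 -0.42  1.75  0.04  1.32 -1.95] 2.45
[ 6.84  8.95 19.47] [[ 7.0000e-04  2.0000e-04  8.7700e-02]
 [-3.0000e-04  1.1000e-03 -3.0539e+00]] [ 0.18  0.08 -0.42  1.75  0.04  1.32 -1.95] 2.45
```

>>> {"api": "jog_arm", "payload": {
  "moves": [
    {"fingers":-1,"xyz":[3.4,4.5,4],"angular":[0,0,0.044]},
    {"fingers":-1,"xyz":[6.84,8.95,8],"angular":[0,0,0.0877]},
    {"fingers":-1,"xyz":[6.84,8.95,12],"angular":[0,0,0.0877]},
    {"fingers":-1,"xyz":[6.84,8.95,14],"angular":[0,0,0.0877]},
    {"fingers":-1,"xyz":[6.84,8.95,14],"angular":[0,0,0.0877]},
    {"fingers":-1,"xyz":[6.84,8.95,14],"angular":[0,0,0.0877]}
  ]
}}

```text
clock: 3.2
position: [0.5003, -0.0568, 0.1909]
ee_rot: [3.122, -0.345, 0.002]
force: [-0.0, -0.2, -0.3]
width: 1.0
```

```bash
python3 snap.py w3; python3 - <<'E'
from h import *
go([.4995,-.0583,.135],-102.7)
s=arm.observe()
a=imaging.get_image("scene")[:,:,::-1]
w=cv2.imread("pics/w3.png")
o=np.zeros((420,800,3),np.uint8);o[:,:400]=w[:,80:480]
o[:400,400:]=cv2.resize(a[150:250,250:350],(400,400),interpolation=3);cv2.imwrite("pics/c3.png",o)
E
```

```text
[ 0.5003 -0.0568  0.1909] [ 3.1225e+00 -3.4470e-01  2.3000e-03] 0.010065326499549292
[-0.07  0.2   5.61] [[-1.0000e-04 -2.1000e-03  2.1000e-03]
 [ 3.4000e-03 -2.0000e-04 -3.1395e+00]] [ 0.27  0.28 -0.33  1.87  0.11  1.01 -1.89] 3.25
```

View pics/c3.png

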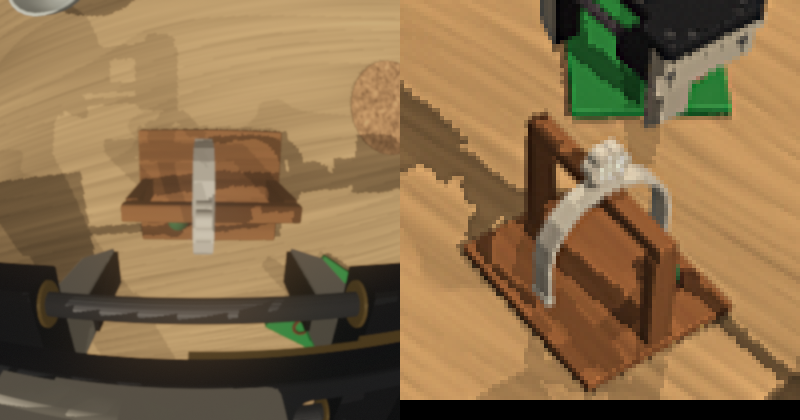

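The wrist view has the hairband centred between the fingers at (204,200), with the flower at (204,208). I'll check by projection before going down.

```bash
python3 - <<'E'
from h import *
s=arm.observe()
print('tcp in scene',proj('scene',s['position']),'crop',(np.array(proj('scene',s['position']))-[250,150])*4+[400,0])
F=[.4995,-.0583,.147]
print('flower crop',(np.array(proj('scene',F))-[250,150])*4+[400,0],'wrist crop',np.array(proj('wrist',F,s))-[80,0])
print('tcp wrist',np.array(proj('wrist',s['position']+np.array([0,0,-1e-4]),s))-[80,0])
E
```

```text
tcp in scene (np.float64(301.5347404372968), np.float64(174.39084894375225)) crop [606.13896175  97.56339578]
flower crop [602.62201371 143.82884343] wrist crop [205.34109528 230.33764771]
tcp wrist [202.33873163 255.34456417]
```

```bash
python3 - <<'E'
from h import *
import pickle
s=pickle.load(open('w3.pkl','rb'))
c,si=np.cos(np.radians(-12.7)),np.sin(np.radians(-12.7))
o=np.array([.4985,-.0655])
def t(x,y,z):return [o[0]+c*x-si*y,o[1]+si*x+c*y,z]
for n,p in dict(barL=(0,.078,.11),barR=(0,-.078,.11),c1=(.065,.08,.01),c2=(.065,-.08,.01),c3=(-.065,-.08,.01),flow=(0,.008,.147),crx=(.03,.008,.114),crm=(-.03,.008,.114),marble=(-.036,.034,.022)).items():
    print(n,np.array(proj('wrist',t(*p),s)).round(1)-[80,0])
E
python3 - <<'E'
import cv2
a=cv2.imread('pics/w3.png');cv2.imwrite('pics/c4.png',cv2.resize(a[115:275,190:390],(800,640)) [:600])
E
```

```text
barL [121.  213.6]
barR [303.5 214. ]
c1 [138.1 129.7]
c2 [282.6 130.7]
c3 [275.8 239.9]
flow [203.6 229.5]
crx [203.6 179.4]
crm [203.3 248.8]
marble [180.  220.3]
```

View pics/c4.png

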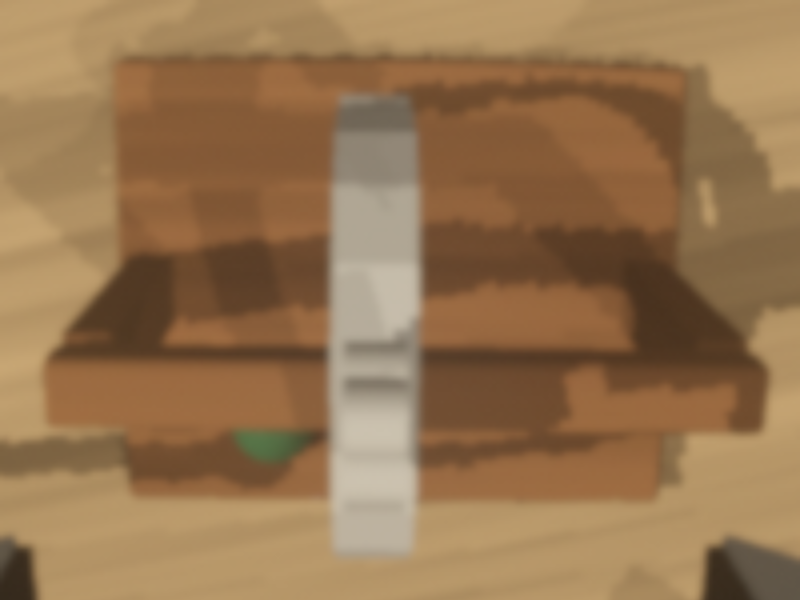

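The projections agree: the flower is centred at crop (376,425) and the bar ends are within 2 px. I'll descend and grip.

>>> {"api": "jog_arm", "payload": {
  "grip_force": 15,
  "moves": [
    {"fingers":-1,"xyz":[0,0.1,2.5],"angular":[0,0,0]},
    {"fingers":-1,"xyz":[0,0.15,4.5],"angular":[0,0,0]},
    {"fingers":-1,"xyz":[0,0.15,5.5],"angular":[0,0,0]},
    {"fingers":-1,"xyz":[0,0.15,5.5],"angular":[0,0,0]},
    {"fingers":0.3,"xyz":[0,0.15,5.5],"angular":[0,0,0]},
    {"fingers":0.6,"xyz":[0,0.15,5.5],"angular":[0,0,0]},
    {"fingers":1,"xyz":[0,0.15,5.5],"angular":[0,0,0]},
    {"fingers":1,"xyz":[0,0.15,5.5],"angular":[0,0,0]},
    {"fingers":1,"xyz":[0,0.15,5.5],"angular":[0,0,0]},
    {"fingers":1,"xyz":[0,0.15,5.5],"angular":[0,0,0]}
  ]
}}

```text
clock: 4.55
position: [0.4994, -0.0576, 0.1348]
ee_rot: [3.123, -0.343, -0.0]
force: [-0.3, 0.3, -1.0]
width: 0.396
```

>>> {"api": "jog_arm", "payload": {
  "moves": [
    {"fingers":1,"xyz":[0,0,0],"angular":[0,0,0]},
    {"fingers":1,"xyz":[0,0,0],"angular":[0,0,0]},
    {"fingers":1,"xyz":[0,0,0],"angular":[0,0,0]},
    {"fingers":1,"xyz":[0,0,0],"angular":[0,0,0]},
    {"fingers":1,"xyz":[0,0,0],"angular":[0,0,0]},
    {"fingers":1,"xyz":[0,0,0],"angular":[0,0,0]}
  ]
}}

```text
clock: 5.3
position: [0.4994, -0.0576, 0.1348]
ee_rot: [3.123, -0.343, -0.0]
force: [0.2, 0.0, -1.0]
width: 0.001
```

```bash
python3 snap.py w4; python3 - <<'E'
from h import *
a=imaging.get_image("scene")[:,:,::-1]
w=cv2.imread("pics/w4.png")
o=np.zeros((600,800,3),np.uint8);o[:480,:400]=cv2.resize(w[150:390,180:380],(400,480))
o[:480,400:]=cv2.resize(a[140:260,250:350],(400,480),interpolation=3);cv2.imwrite("pics/c5.png",o)
cv2.imwrite("pics/s4.png",a);print((np.array(proj('scene',arm.observe()['position']))-[250,140])*4+[400,0],arm.observe())
E
```

```text
[ 0.4994 -0.0576  0.1348] [ 3.1227 -0.3433 -0.    ] 0.0017060782577111141
[602.90739158 197.13910043] {'clock': 5.4, 'joints': array([ 0.2625711 ,  0.34185685, -0.32246365,  1.93784638,  0.13796944,
        0.88294708, -1.92010946]), 'dq': array([-0.00019793,  0.00029199, -0.00033437,  0.00142211,  0.00035765,
        0.00085865, -0.00051263]), 'joint_efforts': array([-7.77838704e-04, -5.34997594e+01, -2.96933591e+00, -2.67003322e+01,
        7.89100741e-03, -8.71643121e-02,  3.88069907e-06]), 'position': array([ 0.49943847, -0.05757874,  0.13483378]), 'ee_rot': array([ 3.12275894e+00, -3.43295129e-01,  9.02089790e-06]), 'force': array([ 0.03727291, -0.10623563, -0.57564823]), 'ft_torque': array([0.00727893, 0.08713708, 0.00615741]), 'width': 0.005928177814319285}
```

View pics/c5.png

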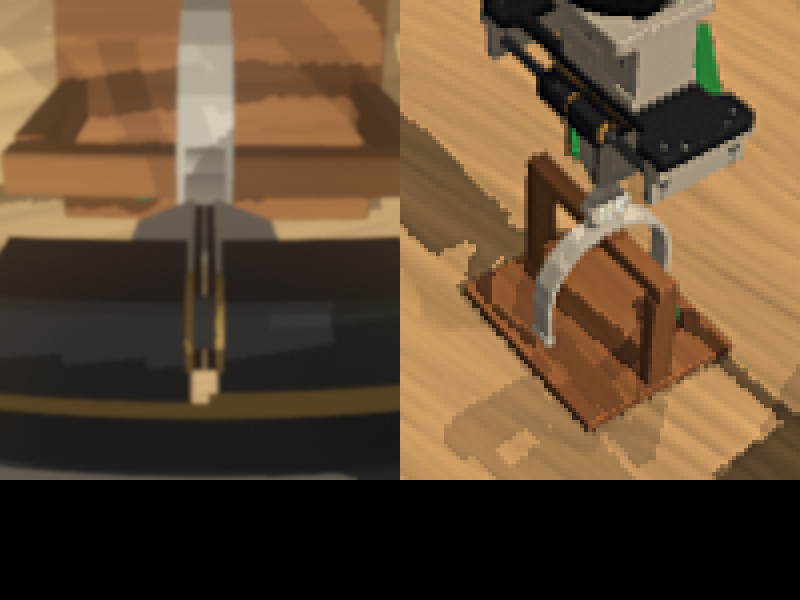

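```bash
python3 - <<'E'
from h import *
import pickle
s=pickle.load(open('w4.pkl','rb'));Q=R.from_rotvec(s['ee_rot']).as_matrix()
f=lambda p:(np.array(proj('wrist',p,s))-[180,150])*2
g=lambda p:(np.array(proj('scene',p))-[250,140])*4+[400,0]
for n,p in dict(tip_front=(.0095,0,.017),tip_back=(-.0095,0,.017),padtop=(.0095,0,-.02)).items():
    X=s['position']+Q@np.array(p);print(n,X,f(X),g(X))
c,si=np.cos(np.radians(-12.7)),np.sin(np.radians(-12.7))
o=np.array([.4985,-.0655])
t=lambda x,y,z:np.array([o[0]+c*x-si*y,o[1]+si*x+c*y,z])
for n,p in dict(fl_px=(.017,.008,.13),fl_top=(0,.008,.147),fl_mx=(-.017,.008,.13),crown=(0,.008,.114),leg=(.05,.008,.03)).items(): print(n,f(t(*p)),g(t(*p)))
E
```

```text
tip_front [ 0.50868213 -0.05969266  0.11781695] [204.71626813 160.99941884] [590.9589401 220.5008605]
tip_back [ 0.49013594 -0.05556482  0.1178172 ] [204.64959256 214.95143361] [613.08919994 208.97168773]
padtop [ 0.50868308 -0.05969066  0.15481695] [204.70420601 210.52742471] [592.49149836 181.65266389]
fl_px [204.4966163  149.27248582] [581.62976871 213.09893821]
fl_top [204.25296244 226.50384571] [602.58076859 184.84097201]
fl_mx [204.09789605 250.43028134] [621.64988139 192.51550768]
crown [204.32326682 181.50957047] [601.00462468 219.23242782]
leg [204.83488056  -1.18464849] [541.07713616 330.93767148]
```

```bash
python3 - <<'E'
from h import *
import pickle
s=pickle.load(open('w3.pkl','rb'));Q=R.from_rotvec(s['ee_rot']).as_matrix()
for x in(.0095,-.0095):
  for z in(.017,0,-.015,-.03):
    print(x,z,[np.round(proj('wrist',s['position']+Q@np.array([x,y,z]),s),0) for y in(-.046,.046,.065)])
w=cv2.imread("pics/w3.png");w4=cv2.imread("pics/w4.png")
o=np.zeros((600,800,3),np.uint8);o[:300]=cv2.resize(w[230:380,80:480],(800,300));o[300:]=cv2.resize(w4[200:310,180:380],(545,300))[:, :545] if 0 else 0
o[300:,:545]=cv2.resize(w4[200:310,180:380],(545,300));cv2.imwrite("pics/c6.png",o)
E
```

```text
0.0095 0.017 [array([211., 230.]), array([354., 230.]), array([381., 230.])]
0.0095 0 [array([205., 240.]), array([359., 240.]), array([389., 240.])]
0.0095 -0.015 [array([200., 250.]), array([365., 251.]), array([397., 250.])]
0.0095 -0.03 [array([193., 262.]), array([372., 262.]), array([406., 261.])]
-0.0095 0.017 [array([213., 257.]), array([351., 257.]), array([378., 256.])]
-0.0095 0 [array([208., 268.]), array([357., 269.]), array([385., 268.])]
-0.0095 -0.015 [array([203., 280.]), array([362., 280.]), array([392., 279.])]
-0.0095 -0.03 [array([197., 294.]), array([368., 294.]), array([400., 292.])]
```

View pics/c6.png

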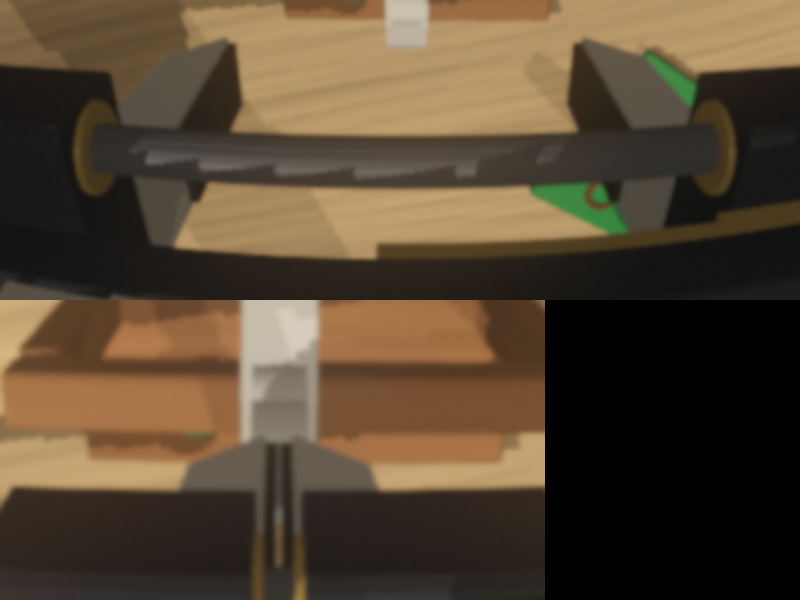

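The fingertips show at w3 (198,250), and in w4 they sit on top of the flower. That puts them about 15 mm behind the reported TCP, not 17 mm ahead of it, so the jaws closed above the flower and nothing moved. I'll reopen and go down in small steps while watching the force.

>>> {"api": "jog_arm", "payload": {
  "moves": [
    {"fingers":0.1,"xyz":[0,0,-0.3],"angular":[0,0,0]},
    {"fingers":0.1,"xyz":[0,0,-0.3],"angular":[0,0,0]},
    {"fingers":0.1,"xyz":[0,0,-0.3],"angular":[0,0,0]},
    {"fingers":0.1,"xyz":[0,0,-0.3],"angular":[0,0,0]},
    {"fingers":0.1,"xyz":[0,0,-0.3],"angular":[0,0,0]},
    {"fingers":0.1,"xyz":[0,0,-0.3],"angular":[0,0,0]},
    {"fingers":0.1,"xyz":[0,0,0.3],"angular":[0,0,0]},
    {"fingers":0.1,"xyz":[0,0,0.8],"angular":[0,0,0]},
    {"fingers":0.1,"xyz":[0,0,1.2],"angular":[0,0,0]},
    {"fingers":0.1,"xyz":[0,0,1.2],"angular":[0,0,0]}
  ]
}}

```text
clock: 6.65
position: [0.4991, -0.0576, 0.1224]
ee_rot: [3.123, -0.343, -0.001]
force: [-0.1, 0.4, 0.2]
width: 0.455
```

>>> {"api": "jog_arm", "payload": {
  "moves": [
    {"fingers":0.1,"xyz":[0,0,0.5],"angular":[0,0,0]},
    {"fingers":0.1,"xyz":[0,0,1.0],"angular":[0,0,0]},
    {"fingers":0.1,"xyz":[0,0,1.4],"angular":[0,0,0]},
    {"fingers":0.1,"xyz":[0,0,1.6],"angular":[0,0,0]},
    {"fingers":0.1,"xyz":[0,0,1.6],"angular":[0,0,0]}
  ]
}}

```text
clock: 7.28
position: [0.4993, -0.0576, 0.1067]
ee_rot: [3.123, -0.343, -0.0]
force: [0.1, 0.4, 0.1]
width: 0.448
```

>>> {"api": "jog_arm", "payload": {
  "grip_force": 15,
  "moves": [
    {"fingers":1,"xyz":[0,0,0],"angular":[0,0,0]},
    {"fingers":1,"xyz":[0,0,0],"angular":[0,0,0]},
    {"fingers":1,"xyz":[0,0,0],"angular":[0,0,0]},
    {"fingers":1,"xyz":[0,0,0],"angular":[0,0,0]},
    {"fingers":1,"xyz":[0,0,0],"angular":[0,0,0]},
    {"fingers":1,"xyz":[0,0,0],"angular":[0,0,0]},
    {"fingers":1,"xyz":[0,0,0],"angular":[0,0,0]}
  ]
}}

```text
clock: 8.15
position: [0.4995, -0.0576, 0.1069]
ee_rot: [3.123, -0.343, 0.0]
force: [-0.6, -0.5, 2.2]
width: 0.131
```

>>> {"api": "jog_arm", "payload": {
  "moves": [
    {"fingers":1,"xyz":[0,0,-1],"angular":[0,0,0]},
    {"fingers":1,"xyz":[0,0,-3],"angular":[0,0,0]},
    {"fingers":1,"xyz":[0,0,-6],"angular":[0,0,0]},
    {"fingers":1,"xyz":[0,0,-9],"angular":[0,0,0]},
    {"fingers":1,"xyz":[0,0,-12],"angular":[0,0,0]},
    {"fingers":1,"xyz":[0,0,-14],"angular":[0,0,0]},
    {"fingers":1,"xyz":[0,0,-15],"angular":[0,0,0]},
    {"fingers":1,"xyz":[0,0,-15],"angular":[0,0,0]}
  ]
}}

```text
clock: 9.15
position: [0.4996, -0.0576, 0.2572]
ee_rot: [3.123, -0.343, 0.001]
force: [0.1, 0.8, -0.8]
width: 0.128
```

```bash
python3 - <<'E'
from h import *
go([.4813,.169,.257],-98.7);go([.4813,.169,.137],-98.7)
s=arm.observe();print(s['width'],s['force'])
w=imaging.get_image('wrist')[:,:,::-1];cv2.imwrite('pics/w5.png',w)
h=cv2.cvtColor(w,cv2.COLOR_BGR2HSV);m=((h[:,:,1]<60)&(h[:,:,2]>110)).astype(np.uint8)
k,l,S,c=cv2.connectedComponentsWithStats(m);print([(S[i].tolist(),c[i].round(1).tolist()) for i in range(1,k) if S[i,4]>200])
E
```

```text
[-6.710e+00 -2.172e+01  2.000e-02] [[-1.0000e-04 -9.0000e-04 -6.7200e-02]
 [-1.4000e-03  1.0000e-04  3.0744e+00]] [ 0.29  0.22 -0.33  1.77  0.08  1.16 -1.86] 9.15
[ -6.72 -21.72  12.02] [[-1.0000e-04 -9.0000e-04 -6.7200e-02]
 [-1.4000e-03  1.0000e-04  3.0744e+00]] [ 0.29  0.22 -0.33  1.77  0.08  1.16 -1.86] 9.15
0.12843614612105922 [ 0.06782576  0.75034251 -0.75043618]
[([112, 0, 75, 29, 1632], [146.1, 11.6]), ([328, 0, 51, 8, 292], [353.5, 2.8]), ([27, 38, 60, 33, 343], [53.0, 53.4]), ([266, 147, 31, 112, 3114], [281.7, 204.3]), ([54, 249, 89, 14, 684], [102.2, 256.0]), ([271, 260, 23, 37, 835], [281.9, 278.0]), ([69, 392, 108, 28, 874], [114.5, 406.1])]
```

>>> {"api": "jog_arm", "payload": {
  "moves": [
    {"fingers":1,"xyz":[-1,-3,0],"angular":[0,0,-0.01]},
    {"fingers":1,"xyz":[-2.2,-7,0],"angular":[0,0,-0.02]},
    {"fingers":1,"xyz":[-3.5,-11.5,0],"angular":[0,0,-0.035]},
    {"fingers":1,"xyz":[-5,-16,0],"angular":[0,0,-0.05]},
    {"fingers":1,"xyz":[-6.2,-20,0],"angular":[0,0,-0.06]},
    {"fingers":1,"xyz":[-6.7,-21.7,0],"angular":[0,0,-0.067]},
    {"fingers":1,"xyz":[-6.7,-21.7,0],"angular":[0,0,-0.067]},
    {"fingers":1,"xyz":[-6.7,-21.7,0],"angular":[0,0,-0.067]}
  ]
}}

```text
clock: 10.2
position: [0.4815, 0.1668, 0.2563]
ee_rot: [3.131, -0.242, -0.001]
force: [-0.3, -0.4, -0.2]
width: 0.129
```

```bash
python3 snap.py w6; python3 - <<'E'
from h import *
go([.4813,.169,.137],-98.7)
a=imaging.get_image("scene")[:,:,::-1];t=imaging.get_image("top")[:,:,::-1];w=cv2.imread("pics/w6.png")
o=np.zeros((600,800,3),np.uint8);o[:420,:400]=w[:,80:480]
o[:320,400:]=cv2.resize(a[180:340,320:520],(400,320));o[330:570,400:]=cv2.resize(t[170:290,80:280],(400,240));cv2.imwrite("pics/c7.png",o)
E
```

```text
[0.4815 0.1668 0.2563] [ 3.1309e+00 -2.4180e-01 -9.0000e-04] 0.008313848907214486
[-0.05 -0.23 11.94] [[ 1.2000e-03  3.0000e-04 -2.8000e-03]
 [ 5.0000e-04 -1.8000e-03  3.1388e+00]] [-0.05  0.25 -0.48  1.75  0.12  1.18 -2.29] 10.25
```

View pics/c7.png

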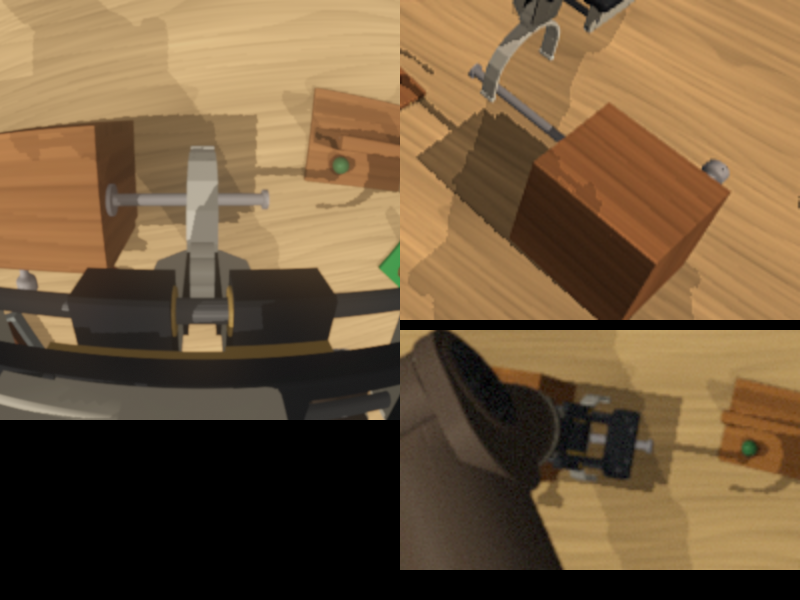

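The hairband is centred over the rail in the wrist view: band at column 203, rail from (112,200) to (265,200). The top view shows one leg on each side. Now lowering.

>>> {"api": "jog_arm", "payload": {
  "moves": [
    {"fingers":1,"xyz":[0,-0.1,2.5],"angular":[0,0,0]},
    {"fingers":1,"xyz":[0,-0.1,5],"angular":[0,0,0]},
    {"fingers":1,"xyz":[0,-0.1,7.5],"angular":[0,0,0]},
    {"fingers":1,"xyz":[0,-0.1,9.8],"angular":[0,0,0]},
    {"fingers":1,"xyz":[0,-0.1,11.3],"angular":[0,0,0]},
    {"fingers":1,"xyz":[0,-0.1,12],"angular":[0,0,0]},
    {"fingers":1,"xyz":[0,-0.1,12],"angular":[0,0,0]},
    {"fingers":1,"xyz":[0,-0.1,12],"angular":[0,0,0]}
  ]
}}

```text
clock: 11.35
position: [0.4818, 0.17, 0.1375]
ee_rot: [-3.132, 0.239, -0.002]
force: [-0.1, 0.9, -0.5]
width: 0.129
```

>>> {"api": "jog_arm", "payload": {
  "moves": [
    {"fingers":1,"xyz":[0,0,0.1],"angular":[0,0,0]},
    {"fingers":1,"xyz":[0,0,0.2],"angular":[0,0,0]},
    {"fingers":1,"xyz":[0,0,0.2],"angular":[0,0,0]}
  ]
}}

```text
clock: 11.72
position: [0.4813, 0.1698, 0.1348]
ee_rot: [3.132, -0.238, 0.0]
force: [0.5, 0.4, -1.1]
width: 0.129
```

>>> {"api": "jog_arm", "payload": {
  "moves": [
    {"fingers":1,"xyz":[0,0,0.1],"angular":[0,0,0]},
    {"fingers":1,"xyz":[0,0,0.2],"angular":[0,0,0]},
    {"fingers":1,"xyz":[0,0,0.2],"angular":[0,0,0]}
  ]
}}

```text
clock: 12.1
position: [0.4814, 0.1698, 0.1329]
ee_rot: [3.132, -0.238, 0.0]
force: [-1.0, -0.4, 0.3]
width: 0.13
```

>>> {"api": "jog_arm", "payload": {
  "moves": [
    {"fingers":1,"xyz":[0,0,0.1],"angular":[0,0,0]},
    {"fingers":1,"xyz":[0,0,0.2],"angular":[0,0,0]},
    {"fingers":1,"xyz":[0,0,0.2],"angular":[0,0,0]}
  ]
}}

```text
clock: 12.48
position: [0.482, 0.1697, 0.1322]
ee_rot: [3.132, -0.239, 0.003]
force: [-2.9, -3.3, 15.2]
width: 0.128
```

Contact is felt at TCP z ≈ 0.132, with 15 N upward, so the band is seated. I'll ease off and release.

>>> {"api": "jog_arm", "payload": {
  "moves": [
    {"fingers":1,"xyz":[0,0,-0.12],"angular":[0,0,0]},
    {"fingers":1,"xyz":[0,0,-0.12],"angular":[0,0,0]},
    {"fingers":0.5,"xyz":[0,0,-0.12],"angular":[0,0,0]},
    {"fingers":0.2,"xyz":[0,0,-0.12],"angular":[0,0,0]},
    {"fingers":0.2,"xyz":[0,0,-0.12],"angular":[0,0,0]},
    {"fingers":0.2,"xyz":[0,0,-0.12],"angular":[0,0,0]},
    {"fingers":0.2,"xyz":[0,0,-0.12],"angular":[0,0,0]},
    {"fingers":0.2,"xyz":[0,0,-0.12],"angular":[0,0,0]}
  ]
}}

```text
clock: 13.48
position: [0.4813, 0.1698, 0.132]
ee_rot: [3.132, -0.238, -0.0]
force: [0.4, 0.2, -0.3]
width: 0.399
```

>>> {"api": "jog_arm", "payload": {
  "moves": [
    {"fingers":0.2,"xyz":[0,0,-0.5],"angular":[0,0,0]},
    {"fingers":0.2,"xyz":[0,0,-1.5],"angular":[0,0,0]},
    {"fingers":0.2,"xyz":[0,0,-3.5],"angular":[0,0,0]},
    {"fingers":0.2,"xyz":[0,0,-6],"angular":[0,0,0]},
    {"fingers":0,"xyz":[0,0,-10],"angular":[0,0,0]},
    {"fingers":0,"xyz":[0,0,-14],"angular":[0,0,0]},
    {"fingers":0,"xyz":[0,0,-15],"angular":[0,0,0]},
    {"fingers":0,"xyz":[0,0,-15],"angular":[0,0,0]}
  ]
}}

```text
clock: 14.48
position: [0.4815, 0.1699, 0.2827]
ee_rot: [-3.132, 0.239, -0.002]
force: [-0.2, 0.2, -0.5]
width: 0.499
```

```bash
python3 snap.py w7; python3 - <<'E'
from h import *
w=cv2.imread('pics/w7.png');h=cv2.cvtColor(w,cv2.COLOR_BGR2HSV);m=((h[:,:,1]<60)&(h[:,:,2]>110)).astype(np.uint8)
k,l,S,c=cv2.connectedComponentsWithStats(m);print([(S[i].tolist(),c[i].round(1).tolist()) for i in range(1,k) if S[i,4]>200])
s=arm.observe();X=np.array([.4813,.1698,.14]);
for n,d in dict(crown=(0,0,0),xp=(.054,0,-.05),xm=(-.054,0,-.05),ftop=(0,0,.033)).items():
    a=np.radians(-8.7);p=X+[d[0]*np.cos(a),d[0]*np.sin(a),d[2]];print(n,np.round(proj('wrist',p,s),1),'scene',np.round(proj('scene',p),1))
a=np.radians(-12.7);hd=-12.7
for k in (.0,):go([.4972,-.0656,.257],-12.7)
E
```

```text
[0.4815 0.1699 0.2827] [-3.1321e+00  2.3850e-01 -2.1000e-03] 0.03758198722279038
[([472, 0, 42, 13, 376], [494.3, 4.6]), ([15, 7, 41, 55, 1125], [38.6, 35.0]), ([225, 135, 70, 95, 2123], [274.5, 184.7]), ([316, 185, 31, 17, 300], [334.3, 192.7]), ([219, 312, 130, 6, 596], [275.3, 314.4]), ([69, 391, 129, 29, 1402], [130.6, 408.3])]
crown [282.  195.2] scene [376.3 227.5]
xp [282.  137.7] scene [358.3 251. ]
xm [282.  228.1] scene [387.  229.7]
ftop [281.9 204.3] scene [378.6 218.7]
[ 5.16 23.    2.47] [[ 1.0000e-04  5.0000e-04 -1.5011e+00]
 [ 5.0000e-04 -1.0000e-04  1.6405e+00]] [-0.05  0.23 -0.48  1.7   0.11  1.23 -2.28] 14.525
```

The hairband hangs in place: the blob spans rows 135–230, against 137–228 predicted. Next I turn −1.5 rad and move over the tray.

>>> {"api": "jog_arm", "payload": {
  "moves": [
    {"fingers":-0.2,"xyz":[0.2,1.5,0],"angular":[0,0,-0.12]},
    {"fingers":-0.2,"xyz":[0.8,4,0.2],"angular":[0,0,-0.27]},
    {"fingers":-0.2,"xyz":[1.5,6.5,0.5],"angular":[0,0,-0.43]},
    {"fingers":-0.2,"xyz":[2.2,9.5,0.8],"angular":[0,0,-0.6]},
    {"fingers":-0.2,"xyz":[2.8,12.5,1.1],"angular":[0,0,-0.77]},
    {"fingers":-0.2,"xyz":[3.4,15.5,1.4],"angular":[0,0,-0.94]},
    {"fingers":-0.2,"xyz":[4,18,1.7],"angular":[0,0,-1.11]},
    {"fingers":-0.2,"xyz":[4.5,20.5,2],"angular":[0,0,-1.28]},
    {"fingers":-0.2,"xyz":[5,22.5,2.3],"angular":[0,0,-1.42]},
    {"fingers":-0.2,"xyz":[5.16,23,2.47],"angular":[0,0,-1.5]},
    {"fingers":-0.2,"xyz":[5.16,23,2.47],"angular":[0,0,-1.5]},
    {"fingers":-0.2,"xyz":[5.16,23,2.47],"angular":[0,0,-1.5]}
  ]
}}

```text
clock: 16.02
position: [0.4971, -0.0649, 0.2567]
ee_rot: [-2.455, -1.959, 0.001]
force: [-0.6, -0.8, -0.1]
width: 0.601
```

```bash
python3 snap.py w8; python3 - <<'E'
from h import *
s=arm.observe();go([.4972,-.0656,.15],-12.7)
a=imaging.get_image("scene")[:,:,::-1];cv2.imwrite("pics/s8.png",a)
w=cv2.imread("pics/w8.png")
c,si=np.cos(np.radians(-12.7)),np.sin(np.radians(-12.7));o=np.array([.4985,-.0655])
t=lambda x,y,z:np.array([o[0]+c*x-si*y,o[1]+si*x+c*y,z])
for n,p in dict(barL=(0,.078,.11),barR=(0,-.078,.11),c1=(.065,.08,.01),c2=(.065,-.08,.01),c3=(-.065,-.08,.01),c4=(-.065,.08,.01),marble=(-.036,.034,.022)).items():
    q=np.round(proj('wrist',t(*p),s),0);print(n,q);cv2.circle(w,tuple(int(v) for v in q),3,(255,0,0),1)
O=np.zeros((600,800,3),np.uint8);O[:420,:480]=w[:,40:520];O[:320,480:]=cv2.resize(a[180:260,310:390],(320,320));
cv2.imwrite("pics/c8.png",O)
h=cv2.cvtColor(cv2.imread("pics/w8.png"),cv2.COLOR_BGR2HSV);g=((h[:,:,0]>40)&(h[:,:,0]<80)&(h[:,:,1]>80)).astype(np.uint8)
k,l,S,ct=cv2.connectedComponentsWithStats(g);print([(S[i].tolist(),ct[i].round(1).tolist()) for i in range(1,k) if S[i,4]>20])
E
```

```text
[ 0.4971 -0.0649  0.2567] [-2.4550e+00 -1.9587e+00  1.0000e-03] 0.007489749530839621
[-0.08  0.02 10.69] [[-8.0000e-04 -1.0000e-04 -1.8000e-03]
 [-2.0000e-04  1.3000e-03  3.1398e+00]] [ 0.49  0.25 -0.57  1.76  0.14  1.18 -0.35] 16.075
barL [282. 117.]
barR [282. 262.]
c1 [332. 115.]
c2 [328. 232.]
c3 [236. 232.]
c4 [232. 115.]
marble [254. 151.]
[([246, 141, 16, 14, 165], [253.5, 147.6]), ([134, 230, 63, 39, 1286], [163.9, 252.3]), ([148, 257, 11, 11, 101], [153.0, 262.5])]
```

View pics/c8.png

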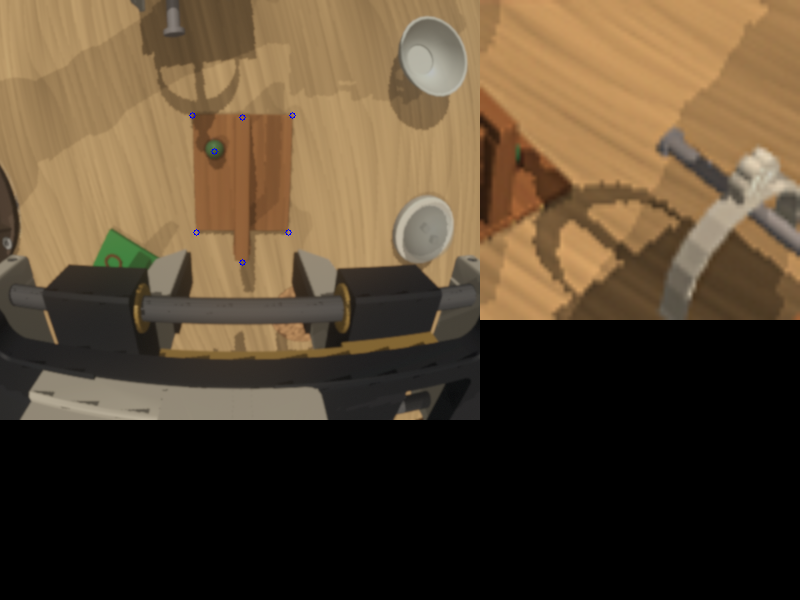

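The marked corners, bar ends and marble all fall on the tray within 2 px, so it has not moved. The hairband hangs over the rail in the scene crop at (700,230). Descending on the bar.

>>> {"api": "jog_arm", "payload": {
  "moves": [
    {"fingers":-0.2,"xyz":[0,0,4],"angular":[0,0,0]},
    {"fingers":-0.2,"xyz":[0,0,8],"angular":[0,0,0]},
    {"fingers":-0.2,"xyz":[0,0,12],"angular":[0,0,0]},
    {"fingers":-0.2,"xyz":[0,0,14],"angular":[0,0,0]},
    {"fingers":-0.2,"xyz":[0,0,15.5],"angular":[0,0,0]},
    {"fingers":-0.2,"xyz":[0,0,16.5],"angular":[0,0,0]},
    {"fingers":-0.2,"xyz":[0,0,17.5],"angular":[0,0,0]},
    {"fingers":-0.2,"xyz":[0,0,18.5],"angular":[0,0,0]},
    {"fingers":-0.2,"xyz":[0,0,18.7],"angular":[0,0,0]},
    {"fingers":-0.2,"xyz":[0,0,18.7],"angular":[0,0,0]}
  ]
}}

```text
clock: 17.38
position: [0.4976, -0.0654, 0.0704]
ee_rot: [2.455, 1.961, 0.0]
force: [-0.7, -0.6, 1.0]
width: 0.6
```

```bash
python3 -c "
from h import *
go([.4972,-.0656,.069],-12.7)"
```

```text
[-0.03 -0.03  0.14] [[ 1.0000e-04 -0.0000e+00 -1.1000e-03]
 [-0.0000e+00 -1.0000e-04  3.1405e+00]] [ 0.41  0.46 -0.5   1.99  0.31  0.76 -0.51] 17.375
```

Aligned. I'll close gently, then firm up the grip.

>>> {"api": "jog_arm", "payload": {
  "grip_force": 10,
  "moves": [
    {"fingers":1,"xyz":[0,0,0.1],"angular":[0,0,0]},
    {"fingers":1,"xyz":[0,0,0.1],"angular":[0,0,0]},
    {"fingers":1,"xyz":[0,0,0.1],"angular":[0,0,0]},
    {"fingers":1,"xyz":[0,0,0.1],"angular":[0,0,0]},
    {"fingers":1,"xyz":[0,0,0.1],"angular":[0,0,0]},
    {"fingers":1,"xyz":[0,0,0.1],"angular":[0,0,0]},
    {"fingers":1,"xyz":[0,0,0.1],"angular":[0,0,0]},
    {"fingers":1,"xyz":[0,0,0.1],"angular":[0,0,0]}
  ]
}}

```text
clock: 18.38
position: [0.4973, -0.0654, 0.0692]
ee_rot: [-2.454, -1.961, 0.001]
force: [-0.7, -0.5, -0.2]
width: 0.177
```

>>> {"api": "jog_arm", "payload": {
  "grip_force": 40,
  "moves": [
    {"fingers":1,"xyz":[0,0,0],"angular":[0,0,0]},
    {"fingers":1,"xyz":[0,0,0],"angular":[0,0,0]},
    {"fingers":1,"xyz":[0,0,0],"angular":[0,0,0]}
  ]
}}

```text
clock: 18.75
position: [0.4976, -0.0654, 0.0693]
ee_rot: [2.455, 1.961, 0.0]
force: [-0.9, -0.1, -2.4]
width: 0.166
```

>>> {"api": "jog_arm", "payload": {
  "moves": [
    {"fingers":1,"xyz":[0,0,-0.1],"angular":[0,0,0]},
    {"fingers":1,"xyz":[0,0,-0.3],"angular":[0,0,0]},
    {"fingers":1,"xyz":[0,0,-0.7],"angular":[0,0,0]},
    {"fingers":1,"xyz":[0,0,-1.2],"angular":[0,0,0]},
    {"fingers":1,"xyz":[0,0,-1.6],"angular":[0,0,0]},
    {"fingers":1,"xyz":[0,0,-1.9],"angular":[0,0,0]},
    {"fingers":1,"xyz":[0,0,-2],"angular":[0,0,0]},
    {"fingers":1,"xyz":[0,0,-2],"angular":[0,0,0]}
  ]
}}

```text
clock: 19.75
position: [0.4975, -0.0654, 0.0893]
ee_rot: [2.455, 1.961, -0.0]
force: [-0.6, 0.0, -3.2]
width: 0.172
```

```bash
cat > chk.py <<'E'
from h import *
import sys
s=arm.observe();w=imaging.get_image('wrist')[:,:,::-1];cv2.imwrite(sys.argv[1],w)
print(s['position'].round(4),s['force'].round(2),s['ft_torque'].round(3),s['width'],s['clock'])
Q=R.from_rotvec(s['ee_rot']).as_matrix();print('tool z',Q[:,2].round(4))
h=cv2.cvtColor(w,cv2.COLOR_BGR2HSV);g=((h[:,:,0]>40)&(h[:,:,0]<80)&(h[:,:,1]>80)).astype(np.uint8)
k,l,S,ct=cv2.connectedComponentsWithStats(g);print([(S[i].tolist(),ct[i].round(1).tolist()) for i in range(1,k) if S[i,4]>20])
m=np.array([-.036,.034,.022-.103]);x=Q[:,1]*np.sign(Q[0,1]);y=Q[:,0]*np.sign(Q[1,0])
G=s['position']+Q@np.array([0,0,-.034])
for n,p in dict(marble=m,c1=(.065,.08,-.093),c4=(-.065,.08,-.093),barL=(0,.078,.007)).items():
    X=G+x*p[0]+y*p[1]+np.array([0,0,p[2]]);print(n,np.round(proj('wrist',X,s),1))
go([.5485,-.3105,.169],-12.7)
E
python3 chk.py pics/w9.png
```

```text
[ 0.4975 -0.0654  0.0893] [-0.56  0.01 -3.21] [-0.069 -0.124 -0.012] 0.17192593898601596 19.75
tool z [-0.e+00 -1.e-04 -1.e+00]
[([217, 163, 29, 29, 662], [231.0, 177.1]), ([92, 283, 13, 6, 51], [97.3, 286.2]), ([84, 310, 67, 40, 1523], [119.6, 329.9]), ([96, 320, 15, 14, 146], [102.8, 326.7])]
marble [229.2 181.8]
c1 [369.1 117.8]
c4 [191.3 117.9]
barL [279.1 122.3]
[-22.78  10.39  -7.98] [[-1.0000e-04  0.0000e+00 -1.1000e-03]
 [ 1.0000e-04  2.0000e-04  3.1405e+00]] [ 0.42  0.43 -0.52  1.98  0.29  0.81 -0.48] 19.8
```

>>> {"api": "jog_arm", "payload": {
  "moves": [
    {"fingers":1,"xyz":[0,0,-0.3],"angular":[0,0,0]},
    {"fingers":1,"xyz":[0,0,-0.9],"angular":[0,0,0]},
    {"fingers":1,"xyz":[0,0,-1.8],"angular":[0,0,0]},
    {"fingers":1,"xyz":[0,0,-2.8],"angular":[0,0,0]},
    {"fingers":1,"xyz":[0,0,-3.9],"angular":[0,0,0]},
    {"fingers":1,"xyz":[0,0,-5],"angular":[0,0,0]},
    {"fingers":1,"xyz":[0,0,-6],"angular":[0,0,0]},
    {"fingers":1,"xyz":[0,0,-6.9],"angular":[0,0,0]},
    {"fingers":1,"xyz":[0,0,-7.5],"angular":[0,0,0]},
    {"fingers":1,"xyz":[0,0,-7.9],"angular":[0,0,0]},
    {"fingers":1,"xyz":[0,0,-8],"angular":[0,0,0]},
    {"fingers":1,"xyz":[0,0,-8],"angular":[0,0,0]}
  ]
}}

```text
clock: 21.3
position: [0.4974, -0.0654, 0.1691]
ee_rot: [-2.454, -1.961, 0.0]
force: [-0.2, -0.3, -3.7]
width: 0.168
```

>>> {"api": "jog_arm", "payload": {
  "moves": [
    {"fingers":1,"xyz":[-0.3,0.15,0],"angular":[0,0,0]},
    {"fingers":1,"xyz":[-0.9,0.4,0],"angular":[0,0,0]},
    {"fingers":1,"xyz":[-1.8,0.8,0],"angular":[0,0,0]},
    {"fingers":1,"xyz":[-2.9,1.3,0],"angular":[0,0,0]},
    {"fingers":1,"xyz":[-4.1,1.85,0],"angular":[0,0,0]},
    {"fingers":1,"xyz":[-5.4,2.45,0],"angular":[0,0,0]},
    {"fingers":1,"xyz":[-6.7,3.05,0],"angular":[0,0,0]},
    {"fingers":1,"xyz":[-8,3.65,0],"angular":[0,0,0]},
    {"fingers":1,"xyz":[-9.2,4.2,0],"angular":[0,0,0]},
    {"fingers":1,"xyz":[-10.2,4.65,0],"angular":[0,0,0]},
    {"fingers":1,"xyz":[-11,5,0],"angular":[0,0,0]},
    {"fingers":1,"xyz":[-11.4,5.2,0],"angular":[0,0,0]}
  ]
}}

```text
clock: 22.8
position: [0.5231, -0.1886, 0.1693]
ee_rot: [-2.455, -1.96, 0.0]
force: [0.9, 0.8, -3.1]
width: 0.17
```

```bash
python3 chk.py pics/w10.png
```

```text
[ 0.5231 -0.1886  0.1693] [ 0.92  0.84 -3.14] [-0.028 -0.056  0.013] 0.17047365064360362 22.8
tool z [-1.e-04  0.e+00 -1.e+00]
[([217, 163, 28, 28, 638], [230.4, 176.5]), ([48, 165, 112, 126, 8517], [101.3, 233.2])]
marble [229.2 181.8]
c1 [369.1 117.8]
c4 [191.4 117.9]
barL [279.1 122.3]
[-11.29   5.16   0.03] [[ 1.0000e-04  2.0000e-04 -1.7000e-03]
 [ 4.0000e-04 -1.0000e-04  3.1399e+00]] [ 0.62  0.41 -0.5   1.76  0.23  1.03 -0.19] 22.85
```

The marble has not shifted, at (230.4,176.5) against (231,177). On to the second half.

>>> {"api": "jog_arm", "payload": {
  "moves": [
    {"fingers":1,"xyz":[-0.3,0.15,0],"angular":[0,0,0]},
    {"fingers":1,"xyz":[-0.9,0.4,0],"angular":[0,0,0]},
    {"fingers":1,"xyz":[-1.8,0.8,0],"angular":[0,0,0]},
    {"fingers":1,"xyz":[-2.9,1.3,0],"angular":[0,0,0]},
    {"fingers":1,"xyz":[-4.1,1.85,0],"angular":[0,0,0]},
    {"fingers":1,"xyz":[-5.4,2.45,0],"angular":[0,0,0]},
    {"fingers":1,"xyz":[-6.7,3.05,0],"angular":[0,0,0]},
    {"fingers":1,"xyz":[-8,3.65,0],"angular":[0,0,0]},
    {"fingers":1,"xyz":[-9.2,4.2,0],"angular":[0,0,0]},
    {"fingers":1,"xyz":[-10.2,4.65,0],"angular":[0,0,0]},
    {"fingers":1,"xyz":[-10.9,5,0],"angular":[0,0,0]},
    {"fingers":1,"xyz":[-11.3,5.16,0],"angular":[0,0,0]}
  ]
}}

```text
clock: 24.35
position: [0.5485, -0.31, 0.1693]
ee_rot: [-2.455, -1.961, -0.0]
force: [-0.9, 0.5, -3.2]
width: 0.168
```

>>> {"api": "jog_arm", "payload": {
  "moves": [
    {"fingers":1,"xyz":[0,0,0],"angular":[0,0,0]},
    {"fingers":1,"xyz":[0,0,0],"angular":[0,0,0]},
    {"fingers":1,"xyz":[0,0,0],"angular":[0,0,0]},
    {"fingers":1,"xyz":[0,0,0],"angular":[0,0,0]},
    {"fingers":1,"xyz":[0,0,0],"angular":[0,0,0]},
    {"fingers":1,"xyz":[0,0,0],"angular":[0,0,0]}
  ]
}}

```text
clock: 25.1
position: [0.5484, -0.3096, 0.1693]
ee_rot: [2.455, 1.961, -0.0]
force: [0.2, 1.2, -3.4]
width: 0.169
```

```bash
python3 chk.py pics/w11.png; python3 - <<'E'
from h import *
# tray edges/levelness: board corner px in w9 vs w11 by difference in the board area; hairband & mat & bystanders
a=cv2.imread('pics/w9.png')[100:260,200:370].astype(int);b=cv2.imread('pics/w11.png')[100:260,200:370].astype(int)
g=lambda i:cv2.Canny(i.astype(np.uint8),60,150);print('phase shift w9->w11',cv2.phaseCorrelate(np.float64(a.mean(2)),np.float64(b.mean(2))))
sc=imaging.get_image('scene')[:,:,::-1];tp=imaging.get_image('top')[:,:,::-1]
s8=cv2.imread('pics/s8.png');t0=cv2.imread('pics/top0.png')
cv2.imwrite('pics/s11.png',sc);cv2.imwrite('pics/t11.png',tp)
for n,(x0,x1,y0,y1) in dict(band=(350,395,215,262),bowl=(230,285,275,325),popper=(178,220,228,265),spoon=(295,350,335,385)).items():
    print(n,np.abs(sc[y0:y1,x0:x1].astype(int)-s8[y0:y1,x0:x1]).mean().round(2))
print('checkers/organiser top',np.abs(tp[175:290,75:160].astype(int)-t0[175:290,75:160]).mean().round(2))
# tray white/brown: bar ends & band in top view
h=cv2.cvtColor(tp,cv2.COLOR_BGR2HSV);w=((h[:,:,1]<60)&(h[:,:,2]>120)).astype(np.uint8)
k,l,S,c=cv2.connectedComponentsWithStats(w);print([S[i].tolist() for i in range(1,k) if S[i,4]>30 and 130<S[i,0]<260 and 170<S[i,1]<270])
X=arm.observe()['position'];print('tray centre',X[:2])
E
```

```text
[ 0.5484 -0.3096  0.1693] [ 0.22  1.18 -3.43] [-0.037 -0.073 -0.028] 0.16940593700529727 25.1
tool z [ 0. -0. -1.]
[([0, 80, 112, 153, 10755], [49.9, 155.3]), ([218, 164, 29, 29, 650], [231.4, 178.0]), ([297, 337, 10, 14, 110], [301.2, 344.3])]
marble [229.2 181.8]
c1 [369.1 117.8]
c4 [191.3 117.9]
barL [279.1 122.3]
[-0.08  0.03  0.03] [[ 1.0000e-04  1.0000e-04 -1.2000e-03]
 [ 1.0000e-04 -1.0000e-04  3.1404e+00]] [ 0.73  0.52 -0.46  1.58  0.25  1.1  -0.01] 25.15
phase shift w9->w11 ((-0.005179866473753236, -0.021676759587904826), 0.6501127490198936)
band 12.19
bowl 6.33
popper 9.29
spoon 2.73
checkers/organiser top 11.56
[[159, 207, 30, 37, 294]]
tray centre [ 0.54836455 -0.30970177]
```

```bash
python3 - <<'E'
from h import *
for f in('scene0','s8','s11'):
    h=cv2.cvtColor(cv2.imread(f'pics/{f}.png'),cv2.COLOR_BGR2HSV);w=((h[:,:,1]<50)&(h[:,:,2]>95)).astype(np.uint8)
    k,l,S,c=cv2.connectedComponentsWithStats(w)
    print(f,[(S[i].tolist(),c[i].round(1).tolist()) for i in range(1,k) if S[i,4]>60 and 170<S[i,0]<420 and 170<S[i,1]<390])
for f in('top0','t11'):
    h=cv2.cvtColor(cv2.imread(f'pics/{f}.png'),cv2.COLOR_BGR2HSV);w=(((h[:,:,0]<5)|(h[:,:,0]>172))&(h[:,:,1]>170)&(h[:,:,2]>110)).astype(np.uint8)
    k,l,S,c=cv2.connectedComponentsWithStats(w)
    print(f,[(S[i].tolist(),c[i].round(1).tolist()) for i in range(1,k) if S[i,4]>20])
E
```

```text
scene0 [([355, 212, 41, 33, 153], [374.3, 228.0]), ([180, 229, 36, 28, 708], [198.2, 241.8]), ([182, 237, 37, 25, 77], [205.8, 254.0]), ([235, 279, 46, 42, 1436], [256.9, 299.4]), ([301, 338, 42, 42, 209], [324.5, 360.4])]
s8 [([180, 229, 36, 28, 711], [198.1, 241.9]), ([376, 231, 20, 14, 72], [386.2, 237.4]), ([180, 237, 39, 25, 93], [204.6, 253.7]), ([235, 279, 46, 42, 1445], [257.0, 299.4]), ([301, 338, 44, 42, 221], [325.1, 360.8])]
s11 [([182, 229, 33, 27, 701], [198.2, 241.9]), ([377, 231, 19, 14, 69], [386.4, 237.5]), ([235, 279, 46, 42, 1442], [257.0, 299.4]), ([301, 338, 44, 42, 220], [325.0, 360.8])]
top0 [([132, 266, 11, 11, 93], [136.9, 270.8])]
t11 [([132, 266, 11, 11, 95], [137.1, 270.7])]
```

```bash
python3 -c "
from cell import job,arm
print(job.sign_off());s=arm.observe();print(s['clock'],s['position'],s['width'],s['force'])"
```

```text
the job is handed in; nothing more can be done
None
the job is handed in; nothing more can be done
```

I took the hairband off the handle by its flower, lowered it over the organiser's rail until it touched (15 N), and let go. Then I gripped the brown tray mid-handle and carried it over the cork mat. I handed the job in at about 25 s, with the tray still held.

**What the last checks showed:**
- **Tray:** its centre was within about 5 mm of the mat's centre. By the arm's reading, its underside was about 10 cm above the table. It was level and had not shifted in the grip, with about 3.4 N of weight on the wrist.
- **Marble:** it stayed within about 2 px of where it was at lift-off, so it is still in its pocket.
- **Hairband:** the picture taken after release showed it on the rail. In the last top view, a white shape of the right size still lies across the rail.
- **Bystanders:** the popper, bowl, spoon and checkers showed no movement in the images. I did not check the door separately, but nothing went near it.

**What disagreed or failed:**
- **Fingertips:** the cameras put them about 15 mm behind the reported TCP, not 17 mm ahead as the text says. My first close therefore shut on air above the flower without moving anything. I went lower and the second grip held.
- **Measured heights:** the two-view heights of the bar and the flower's top came out 4–7 mm lower than the text. The hairband's leg tips came out about 45 mm too low, so I did not use those heights.
- **Image comparison:** a plain pixel difference around the hairband, popper and checkers was raised. I put that down to the arm's shadow: the popper and checkers had not moved, though I could not isolate the hairband that way in the scene camera.

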